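Hold the red-lidded jar in the one-handed squeeze clamp

ROBOT

A 6-joint arm with a two-finger parallel gripper is mounted at the origin on a cart in front of the work surface, level with it; the furniture and walls round the work are solid. World frame = base frame: x ahead of the robot, y to its left, z up, the work surface at z = 0. Lengths are in m, angles in rad, forces in N, time in s.
With the tool pointing down it reaches from about 0.3 to 0.775 m from the base axis. Payload 14.6 kg.
Tool frame: the origin (TCP) lies midway between the tips of the shut fingers; the grasp point (between the pads) lies 19 mm behind it (ctrl.hold_point_z is the distance from the TCP to the grasp point, in m); z points along the fingers, x is the direction in which the jaws open and shut, and the axes are right-handed (so a half turn about z gives the same grasp; the last joint's range is limited). The gripper opens to 94 mm and grips with 3 to 60 N. Pads are 16 mm wide; open, the fingers measure 119 mm over their backs; the gripper's body (75 mm by 177 mm) begins 78 mm behind the grasp point.
Start: joints at [-1.323, 0.3, 1.521, -0, 1.321, -0.067], TCP at [0.17, -0.523, 0.205] pointing down, gripper open.
Joint ranges: [-3.03, 3.03], [-0.79, 2.21], [0.23, 2.52], [-1.04, 4.18], [0, 3.07], [-2.55, 2.55]. Speed limits (rad/s): [2.22, 2.22, 2.57, 3.14, 3.14, 3.14].

INTERFACE

Orientations are given as [roll, pitch, yaw] about the fixed x, y, z axes, in that order (R = Rz(yaw) Ry(pitch) Rx(roll)).
In Python, from station import ctrl, viewer, ticket, nets gives the robot as it stands.
- The arm moves only by the tool carry_out, never from a script. Its argument "commands" is one flat list of numbers, 7 for each row, row after row: the closure, from -1 (fully open) to 1 (shut), so that 0 is half open, then the shift along the world's x, y, z in cm, then the turn, a rotation vector about the world's x, y, z in rad. In form: [gripper, tx, ty, tz, ax, ay, az, gripper, tx, ty, tz, ax, ay, az, ...]. A call has 1 to 12 rows; each row is the pose to reach, as a shift and turn from the pose measured when the call began; what a row does not reach only later rows make up. A row lasts 1/12 s, in which the tool goes at most 41.7 mm and 7.16 degrees, less where a joint would pass 70% of its speed; a pose out of reach is approached as far as the arm can. A call with a gripper value outside its range is refused whole. The fingers move at their own pace and stop on an object; "force" is the grip in N (left out, the last holds). Time passes only in rows, so rows that repeat a pose let the fingers close. It gives the time, the measured TCP pose, the force and the opening at its end, in the units of the state.
- ctrl.get_obs(): the state, without advancing time (a new reading comes with each control period).
- viewer.camera(name): name is "side" or "top" or "wrist"; returns (picture, depth): 480x640x3 uint8, blue, green, red; 480x640 float32, m along the optical axis (not along the pixel's ray), 0 where there is no reading.
- viewer.camera_info(name): a dict with "fx", "fy", "cx", "cy" (pixels), "R" (3x3) and "t" (3): a world point X has camera coordinates R X + t. Camera axes: x right, y down, z forward; pixel columns grow to the right and rows downward; lengths in m; the calibration is good to about 2 mm. A picture is of the moment at which its call begins: read the wrist's pose just before it. camera_info takes no time and is no camera call; for the wrist camera it gives the pose at the moment of the call.
- ticket.hand_in(): hands the job in, once; it reports no verdict.
Trained networks look in the newest picture that a camera, given by its name, has taken for a name from the list of things; names that differ only in an ending like _2 or _b are one class to them, and where a whole thing is asked for, a point or a joint stands for the part that bears it (a point fixed in the world has none). Each returns a list of dicts, best first, with "confidence" (0 to 1); they miss things now and then, are a little off and sometimes report something else, mostly with a low value. They report only what shows in the picture. A call takes as long as a camera call.
- nets.silhouettes(camera, thing): "region" (480x640 bool, what is visible of it) and "extent" ([left, top, right, bottom] in pixels, round what is visible of it).
The state is a dict: "time_s": time; "qpos": joint angles; "joint_vel": joint speeds; "tau": joint torques, N m; "ee_pos": TCP position; "eef_rot": TCP orientation; "force": force on the tool from outside, world axes, zero at the start; "moment": the same for the moment, N m; "grip_width": finger opening in m.
Only numpy, scipy, OpenCV 4.12 (cv2) and the standard library are available. Lean on these libraries where they do the work, as an engineer would, in place of code of your own. Each camera call takes 0.05 s, during which the arm holds its last target. There are 200 camera calls.

TASK

Stand the red-lidded jar of pale yellow spread upright on the wooden clamp board, close up in its V-shaped end stop, and let go of it. Then pump the clamp's trigger, squeezing it towards the pistol grip and letting it spring back, until the moving jaw has closed the gap and pinches the jar into the V with its soft pad squeezed about half-way, never flattened. Move the jaw only by the trigger, leave the other jars alone, and finish while still holding the trigger in, so that I can unscrew the lid.

Things in the scene. Friction and masses are not known exactly. Their poses are not given: they have to be found in the camera images.
- red_lid_jar_center (a point): Centre, half-way up, of the jar to clamp: round, slightly barrel-shaped glass jar of pale yellow spread with a red lid, 100 mm tall (this point is 50 mm above its foot), 0.44 kg, loose, upright on the worktop. Diameter 54 mm at the foot, 63 mm at its bulge 60 mm up, lid 65 mm from 88 mm up. z axis up the jar.
- red_lid_jar: The same jar; origin at the centre of its underside, z up.
- jam_jar_center (a point): Centre, half-way up, of a loose jar of red jam with a green lid, rounded square, 62 mm wide, 99 mm tall. Not to be moved.
- herb_jar_center (a point): Centre, half-way up, of a loose slim spice jar with a black cap, 40 mm across, 105 mm tall. Not to be moved.
- clamp: Clamp board, fixed: wood, 360 x 150 mm, top 22 mm above its origin (centre of its underside). x axis: the way the jaw advances, to the V stop; y across; z up. Places below are in this frame, mm. Grey 120-degree V stop: x=108 to 169, up to z=74, to 37 either side of the middle. Bar, jaw, trigger and grip lie on the middle line y=0. Housing: x=-152 to -60, up to z=94.
- clamp_seat (a point): Point on the board's top (x=100, y=0, z=22) over which the jar's axis stands when the jar is seated in the V. Axes as the board. Behind and above, a wall cabinet reaches forward to world x=0.60, its underside 0.44 m over the worktop, for y above -0.3: keep wrist and elbow in front of it.
- jaw_travel (a joint): Travel of the toothed bar with the moving jaw, 0 to 0.075 m, grows towards the V stop. A 5 mm ratchet lets it go forward only (let go, it can slip back by up to a tooth); a full squeeze of the trigger takes it 10 mm, two teeth, on. 2 N of friction. The seated jar is touched at about 0.055.
- clamp_jaw: The grey jaw block on the bar (with its pad), 50 mm wide, from z=24 to 74. Not to be touched with the gripper.
- pad_squeeze (a joint): How far the jaw's soft teal pad is squeezed back: 0 relaxed, 0.010 m flattened. It springs with 3 N per mm.
- clamp_pad_face (a point): Middle of the pad's flat front face (48 wide, 44 tall): at x = 14 + jaw travel - pad squeeze, y=0, z=52.
- trigger_turn (a joint): Turn of the trigger: 0 let go (leaning to the jaw), 0.275 rad fully squeezed. Spring return: at its grip point 2.5 N to start, 4.2 N fully in. Turns about a pin across the board at x=-93, z=86; the grip point, 60 mm above, travels 16.5 mm to -x. A 16 N press there holds the jar with about 15 N, pad half-way. A stroke first runs free until the pawl finds its tooth (up to 5 mm of bar travel).
- clamp_trigger_grip (a point): Grip point in the middle of the teal trigger's upper end, at x=-77, z=146 when let go and x=-93 when fully squeezed. The trigger is 14 mm thick along x and 18 mm wide there; its top is at z=175.
- clamp_trigger: The trigger as a body (its teal upper part is squeezed); origin on its pin.
- clamp_handle (a point): Middle of the fixed dark pistol grip behind the trigger, x=-111, z=146: 18 mm thick along x, 26 mm wide, from z=84 to 170. From its back face (x=-120) to the trigger's front face there are 50 mm at rest and 33.5 mm fully squeezed.

How it is judged:
By the outcome, as a careful person would: the job done as asked, in the order asked, and still so for the second after the job is handed in, while the arm keeps its last pose, push and grip.
It also fails if it takes over 64 s, if anything falls off the work surface, if the arm or the gripper's body presses on something with over 40 N, if the wrist force passes 120 N, or if a joint passes its speed limit or range.

## Working session

There is one attempt and no reset: what is moved stays moved. The work goes in short steps, Python scripts to look and compute and a tool call to move; the robot and the scene stay as the last step left them, time stands still between calls to the robot, and variables do not carry over. Pictures are saved under pics/ and viewed, about 8 in all and at most 12, crops included, and the job is handed in when it is done.

Besides the shell and the picture viewer there is one more tool, called as name(argument=value, ...) on one line, values as JSON. carry_out: Moves the arm, as the interface text tells. Its arguments: {"type":"object","properties":{"commands":{"type":"array","items":{"type":"number"}},"force":{"type":"number"}},"required":["commands"]}

```bash
mkdir -p pics; cat > h.py <<'E'
import numpy as np, cv2
from station import ctrl, viewer, ticket, nets
np.set_printoptions(precision=4,suppress=True)
def cloud(cam,depth,info):
    v,u=np.mgrid[0:480,0:640]
    P=np.stack([(u-info['cx'])/info['fx']*depth,(v-info['cy'])/info['fy']*depth,depth],-1)
    return (P-np.array(info['t']))@np.array(info['R'])
def shot(cam):
    i=viewer.camera_info(cam); p,d=viewer.camera(cam); return p,d,cloud(cam,d,i),i
E
python3 - <<'E'
from h import *
o=ctrl.get_obs(); print(o)
for c in ['top','side']:
    p,d,W,i=shot(c); cv2.imwrite(f'pics/{c}0.png',p); print(c,i)
    for n in ['red_lid_jar','clamp','jam_jar_center','herb_jar_center','clamp_trigger','clamp_jaw','clamp_handle']:
        for r in nets.silhouettes(c,n)[:2]:
            m=r['region']&(d>0); q=W[m]
            print(n,round(r['confidence'],2),r['extent'],m.sum(),np.percentile(q,[2,50,98],axis=0).round(3).tolist() if len(q) else '')
E
```

```text
{'time_s': 0.0, 'qpos': array([-1.3226,  0.3004,  1.5216,  0.    ,  1.3207, -0.0666]), 'joint_vel': array([-0.001 ,  0.0012, -0.0005, -0.0002, -0.0012,  0.0011]), 'tau': array([ -0.0006, -53.1808, -35.2735,   0.0708,   0.0245,  -0.0001]), 'ee_pos': array([ 0.1702, -0.5227,  0.2049]), 'eef_rot': array([-3.1415,  0.0011, -1.256 ]), 'force': array([-0.4964, -0.0469,  0.4027]), 'moment': array([ 0.0161, -0.063 ,  0.0349]), 'grip_width': 0.0936112998035277}
top {'fx': 607.202666745691, 'fy': 607.202666745691, 'cx': 323.2030681813475, 'cy': 237.96964612359213, 'R': array([[ 0.1252, -0.9921, -0.0068],
       [-0.9389, -0.1162, -0.3239],
       [ 0.3206,  0.0469, -0.9461]]), 't': array([-0.0879,  0.4517,  1.5141])}
red_lid_jar 0.65 [174.8, 216.4, 205.9, 245.3] 689 [[0.415, 0.292, 0.022], [0.437, 0.316, 0.097], [0.471, 0.351, 0.106]]
clamp 0.87 [225.6, 204.5, 367.2, 267.7] 4204 [[0.389, -0.114, 0.014], [0.467, 0.113, 0.024], [0.535, 0.219, 0.16]]
jam_jar_center 0.6 [464.1, 219.7, 493.8, 253.2] 785 [[0.495, -0.469, 0.012], [0.515, -0.435, 0.092], [0.555, -0.408, 0.106]]
herb_jar_center 0.64 [4
[... 1355 characters left out ...]
4, 259.0] 774 [[0.493, -0.463, 0.01], [0.502, -0.431, 0.064], [0.538, -0.407, 0.103]]
jam_jar_center 0.67 [451.2, 228.8, 481.3, 261.0] 815 [[0.493, -0.465, 0.007], [0.502, -0.431, 0.063], [0.537, -0.407, 0.103]]
herb_jar_center 0.8 [415.1, 253.3, 431.6, 286.8] 577 [[0.394, -0.338, 0.008], [0.402, -0.318, 0.072], [0.431, -0.302, 0.11]]
clamp_trigger 0.35 [208.6, 240.8, 354.9, 302.0] 2049 [[0.354, -0.135, 0.009], [0.421, -0.07, 0.026], [0.5, 0.222, 0.094]]
clamp_jaw 0.4 [340.7, 268.8, 350.2, 276.6] 62 [[0.417, -0.131, 0.025], [0.423, -0.118, 0.04], [0.435, -0.108, 0.046]]
clamp_handle 0.65 [208.7, 240.4, 356.6, 300.2] 2124 [[0.352, -0.136, 0.004], [0.421, -0.072, 0.026], [0.503, 0.223, 0.096]]
```

```bash
python3 - <<'E'
from h import *
a=cv2.imread('pics/top0.png')[190:300,150:510]; b=cv2.imread('pics/side0.png')[200:310,140:500]
cv2.imwrite('pics/a.png',cv2.resize(np.vstack([a,b]),None,fx=2.2,fy=2.2,interpolation=cv2.INTER_CUBIC))
E
```

```text
(no output)
```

View pics/a.png

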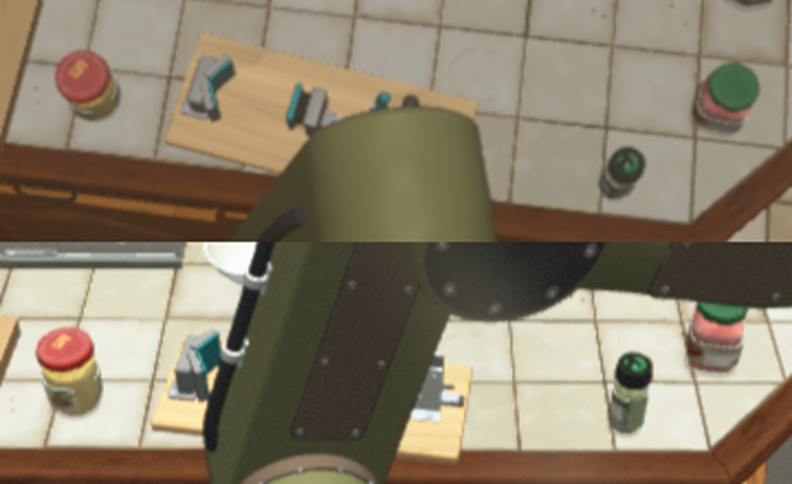

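```bash
cat >> h.py <<'E'
from scipy.optimize import least_squares
def jarfit(p,W,guess,zr=(.085,.115)):
    hsv=cv2.cvtColor(p,cv2.COLOR_BGR2HSV); red=((hsv[...,0]<8)|(hsv[...,0]>172))&(hsv[...,1]>110)
    m=red&(np.hypot(W[...,0]-guess[0],W[...,1]-guess[1])<.06)&(W[...,2]>zr[0])&(W[...,2]<zr[1])
    q=W[m]; (c,r)=cv2.minEnclosingCircle(q[:,:2].astype(np.float32)); return m.sum(),c,r,np.median(q[:,2])
E
python3 - <<'E'
from h import *
p,d,W,i=shot('top')
print(jarfit(p,W,(.44,.325)))
r=nets.silhouettes('top','clamp')[0]
m=r['region']&(abs(W[...,2]-.022)<.008); q=W[m][:,:2].astype(np.float32)
print(cv2.minAreaRect(q), q.min(0),q.max(0))
# far edge line points (max x per y bin)
b=[(y,q[(abs(q[:,1]-y)<.006)][:,0].max()) for y in np.arange(-.1,.21,.02)]
b=np.array(b);print(b.T);print(np.degrees(np.arctan(np.polyfit(b[:,0],b[:,1],1)[0])))
E
```

```text
(np.int64(377), (0.44665753841400146, 0.32402220368385315), 0.03260156884789467, np.float64(0.09898038871405132))
((0.44996073842048645, 0.042978495359420776), (0.3606661856174469, 0.15201003849506378), 82.09680938720703) [ 0.3804 -0.1443] [0.5463 0.2294]
[[-0.1    -0.08   -0.06   -0.04   -0.02    0.      0.02    0.04    0.06
   0.08    0.1     0.12    0.14    0.16    0.18    0.2   ]
 [ 0.5072  0.5088  0.5107  0.5123  0.5149  0.5189  0.5191  0.5243  0.5259
   0.5308  0.5329  0.5362  0.5408  0.5432  0.5418  0.5462]]
7.8821152630804905
```

carry_out(commands=[-1,4,3,4,0,0,0.1,-1,7,6,7,0,0,0.2,-1,10,9,8,0,0,0.3,-1,13,12,8,0,0,0.4,-1,15,15,8,0,0,0.5,-1,18,18,8,0,0,0.6,-1,20,21,8,0,0,0.7,-1,22,24,8,0,0,0.8,-1,24,27,8,0,0,0.9,-1,26,30,8,0,0,1.0,-1,28,33,8,0,0,1.1,-1,29,36,8,0,0,1.118])

```text
time_s: 1.9
ee_pos: [0.4617, -0.1607, 0.2853]
eef_rot: [-3.141, -0.0, -0.131]
force: [0.3, -1.1, 0.1]
grip_width: 0.0938
```

```bash
python3 -c "
from h import *
o=ctrl.get_obs();print(o['time_s'],o['ee_pos'],o['eef_rot'],o['qpos'],o['force'])"
```

```text
1.9 [ 0.4617 -0.1607  0.2853] [-3.1414 -0.0001 -0.1308] [-0.4099  0.1101  1.5641  0.0002  1.4674 -0.2792] [ 0.315  -1.1235  0.066 ]
```

carry_out(commands=[-1,0,4,0,0,0,0,-1,0,8,0,0,0,0,-1,0,12,0,0,0,0,-1,0,16,0,0,0,0,-1,0,20,0,0,0,0,-1,0,24,0,0,0,0,-1,-0.5,28,0,0,0,0,-1,-1,32,0,0,0,0,-1,-1,36,0,0,0,0,-1,-1.5,40,-1,0,0,0,-1,-1.5,44,-3,0,0,0,-1,-1.5,48,-6,0,0,0])

```text
time_s: 2.9
ee_pos: [0.4466, 0.3129, 0.2328]
eef_rot: [-3.139, -0.003, -0.13]
force: [1.2, 0.6, 0.1]
grip_width: 0.0937
```

```bash
python3 - <<'E'
from h import *
o=ctrl.get_obs();print(o['time_s'],o['ee_pos'],o['eef_rot'],o['force'])
p,d,W,i=shot('wrist'); cv2.imwrite('pics/w1.png',p)
print(jarfit(p,W,(.447,.324)))
p,d,W,i=shot('top'); cv2.imwrite('pics/t1.png',p)
r=nets.silhouettes('top','clamp')[0]
m=r['region']&(abs(W[...,2]-.022)<.008); q=W[m][:,:2].astype(np.float32)
print(cv2.minAreaRect(q), m.sum())
for n in ['clamp_trigger','clamp_jaw','clamp_handle']:
    for r in nets.silhouettes('top',n)[:1]:
        q=W[r['region']&(d>0)]; print(n,r['confidence'],r['extent'],np.percentile(q,[2,50,98],axis=0).round(3).tolist())
cv2.imwrite('pics/c1.png',np.vstack([cv2.resize(cv2.imread('pics/w1.png'),(400,300)),cv2.resize(p[190:290,200:400],(600,300))[:,:400]]))
E
```

```text
2.9 [0.4466 0.3129 0.2328] [-3.1392 -0.0028 -0.1299] [1.1746 0.6032 0.057 ]
(np.int64(3856), (0.4461957514286041, 0.32804325222969055), 0.032220881432294846, np.float64(0.0983932095603566))
((0.44932621717453003, 0.0428464412689209), (0.3599243462085724, 0.15334832668304443), 82.13404083251953) 5176
clamp_trigger 0.3 [225.9, 205.9, 366.8, 288.1] [[0.366, -0.129, 0.014], [0.436, 0.038, 0.024], [0.53, 0.212, 0.143]]
clamp_handle 0.56 [224.9, 206.1, 364.8, 284.7] [[0.366, -0.128, 0.015], [0.436, 0.039, 0.024], [0.529, 0.212, 0.143]]
```

View pics/c1.png

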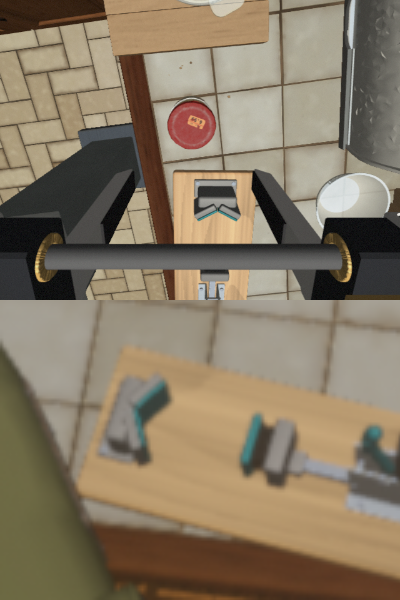

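carry_out(commands=[-1,0,1.3,-4,0,0,-0.008,-1,0,1.3,-8,0,0,-0.008,-1,0,1.3,-12,0,0,-0.008,-1,0,1.3,-14.5,0,0,-0.008,-1,0,1.3,-16.4,0,0,-0.008,-1,0,1.3,-16.4,0,0,-0.008,-1,0,1.3,-16.4,0,0,-0.008,1,0,1.3,-16.4,0,0,-0.008,1,0,1.3,-16.4,0,0,-0.008,1,0,1.3,-16.4,0,0,-0.008,1,0,1.3,-16.4,0,0,-0.008,1,0,1.3,-16.4,0,0,-0.008], force=25)

```text
time_s: 4.2
ee_pos: [0.4473, 0.3227, 0.0697]
eef_rot: [-3.14, -0.002, -0.139]
force: [-1.2, 0.3, 2.2]
grip_width: 0.0642
```

carry_out(commands=[1,0,0,3,0,0,0,1,0,0,7,0,0,0,1,0,0,11,0,0,0,1,0,-2,13,0,0,0,1,0.3,-5,13,0,0,0,1,0.6,-8,13,0,0,0,1,0.9,-11,13,0,0,0,1,1.2,-14,13,0,0,0,1,1.4,-17,13,0,0,0,1,1.5,-19,13,0,0,0,1,1.5,-19,13,0,0,0,1,1.5,-19,13,0,0,0])

```text
time_s: 5.2
ee_pos: [0.4622, 0.132, 0.1996]
eef_rot: [-3.14, -0.001, -0.141]
force: [-0.3, -0.6, -3.7]
grip_width: 0.0644
```

```bash
python3 - <<'E'
from h import *
o=ctrl.get_obs();print(o['time_s'],o['ee_pos'],o['eef_rot'],o['force'],o['grip_width'])
p,d,W,i=shot('wrist'); cv2.imwrite('pics/w2.png',p)
print(jarfit(p,W,o['ee_pos'][:2],(.2,.25)))
# V-stop/board in wrist view
r=nets.silhouettes('wrist','clamp')[:1]
for x in r: print(x['confidence'],x['extent'])
u=np.array([.1374,.9905]);v=np.array([-.9905,.1374]);c=np.array([.4496,.0429])
L=np.stack([(W[...,:2]-c)@u,(W[...,:2]-c)@v,W[...,2]],-1)*1000
m=(d>0)&(L[...,0]>105)&(L[...,0]<175)&(abs(L[...,1])<50)&(L[...,2]>60)&(L[...,2]<85)
if m.sum(): print('Vtop',m.sum(),np.percentile(L[m],[1,50,99],axis=0))
m=(d>0)&(L[...,0]>60)&(L[...,0]<200)&(abs(L[...,1])<90)&(L[...,2]>15)&(L[...,2]<29)
if m.sum(): print('board',m.sum(),np.percentile(L[m],[.5,50,99.5],axis=0))
p2,d,W,i=shot('side'); cv2.imwrite('pics/c2.png',np.vstack([cv2.resize(p,(400,300)),cv2.resize(p2[190:310,180:340],(400,300))]))
E
```

```text
5.2 [0.4622 0.132  0.1996] [-3.1401 -0.0013 -0.1413] [-0.3199 -0.5897 -3.7397] 0.06435328587546914
(np.int64(13853), (0.4619922935962677, 0.1355498731136322), 0.03397370129823685, np.float64(0.22840019816636123))
0.74 [224.9, 102.4, 392.5, 479.3]
Vtop 3377 [[123.4401 -32.7682  63.6156]
 [144.0475   0.7957  69.5449]
 [159.9779  35.1621  74.7473]]
board 15103 [[ 61.6351 -72.6757  17.1347]
 [127.8238   0.1113  21.4634]
 [181.7784  75.1928  28.5524]]
```

View pics/c2.png

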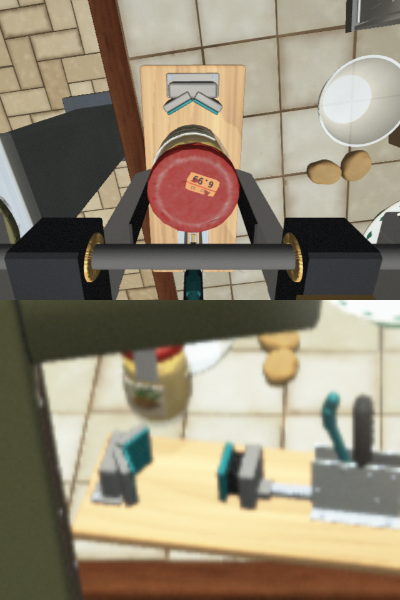

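carry_out(commands=[1,0,0,-3,0,0,0,1,0,0,-6,0,0,0,1,0,0,-8.5,0,0,0,1,0,0,-10,0,0,0,1,0,0,-10.5,0,0,0,1,0,0,-10.5,0,0,0,1,0,0.3,-10.5,0,0,0,1,0.05,0.5,-10.5,0,0,0,1,0.05,0.6,-10.5,0,0,0,1,0.05,0.6,-10.5,0,0,0])

```text
time_s: 6.18
ee_pos: [0.463, 0.1398, 0.0954]
eef_rot: [-3.14, -0.003, -0.138]
force: [0.3, -0.1, -4.2]
grip_width: 0.0638
```

```bash
python3 - <<'E'
from h import *
o=ctrl.get_obs();print(o['time_s'],o['ee_pos'],o['eef_rot'],o['force'],o['grip_width'])
p,d,W,i=shot('wrist')
print(jarfit(p,W,o['ee_pos'][:2],(.1,.14)))
print(ctrl.get_obs()['ee_pos'],ctrl.get_obs()['force'])
E
```

```text
6.1833 [0.463  0.1398 0.0954] [-3.1395 -0.0028 -0.1383] [ 0.3201 -0.0524 -4.1728] 0.06378084155144181
(np.int64(13847), (0.46284934878349304, 0.14344273507595062), 0.03393567353487015, np.float64(0.12418952614926668))
[0.4629 0.1396 0.0952] [-0.2824  0.2118 -3.7743]
```

carry_out(commands=[1,0,0,-0.2,0,0,0,1,0,0,-0.3,0,0,0,1,0,0.1,-0.3,0,0,0,1,0,0.2,-0.3,0,0,0,1,0,0.2,-0.3,0,0,0])

```text
time_s: 6.65
ee_pos: [0.4631, 0.1411, 0.0924]
eef_rot: [-3.141, -0.003, -0.138]
force: [0.3, -6.4, -0.1]
grip_width: 0.0638
```

carry_out(commands=[1,0,0,-0.1,0,0,0,1,0,-0.1,-0.1,0,0,0,1,0,-0.1,-0.1,0,0,0,-1,0,-0.1,-0.1,0,0,0,-1,0,-0.1,-0.1,0,0,0,-1,0,-0.1,-0.1,0,0,0,-1,0,-0.1,-0.1,0,0,0,-1,0,-0.1,3,0,0,0,-1,0,-0.1,6,0,0,0,-1,0,-0.1,10,0,0,0,-1,0,-0.1,14,0,0,0,-1,0,-0.1,17,0,0,0])

```text
time_s: 7.65
ee_pos: [0.4633, 0.1402, 0.2659]
eef_rot: [-3.14, -0.006, -0.138]
force: [0.1, 0.3, -0.2]
grip_width: 0.094
```

```bash
python3 - <<'E'
from h import *
o=ctrl.get_obs();print(o['time_s'],o['ee_pos'],o['eef_rot'],o['force'],o['grip_width'],o['qpos'])
p,d,W,i=shot('wrist')
print(jarfit(p,W,(.463,.144),(.1,.14)))
p2,d,W,i=shot('top')
u=np.array([.1374,.9905]);v=np.array([-.9905,.1374]);c=np.array([.4493,.0429])
L=np.stack([(W[...,:2]-c)@u,(W[...,:2]-c)@v,W[...,2]],-1)*1000
m=(d>0)&(abs(L[...,0]+90)<60)&(abs(L[...,1])<30)&(L[...,2]>115)&(L[...,2]<190)
hsv=cv2.cvtColor(p2,cv2.COLOR_BGR2HSV); t=(hsv[...,0]>75)&(hsv[...,0]<100)&(hsv[...,1]>90)
for n,k in (('trig',m&t),('dark',m&~t)):
    if k.sum(): print(n,k.sum(),np.percentile(L[k],[2,50,98],axis=0).round(0).tolist())
cv2.imwrite('pics/c3.png',np.vstack([cv2.resize(p,(400,300)),cv2.resize(p2[190:290,200:400],(600,300))[:,100:500]]))
E
```

```text
7.65 [0.4633 0.1402 0.2659] [-3.1397 -0.0057 -0.1383] [ 0.127   0.3151 -0.2359] 0.0940446035621251 [ 0.2183  0.1051  1.614  -0.0002  1.4165  0.3566]
(np.int64(3528), (0.4614769518375397, 0.14231649041175842), 0.032284051179885864, np.float64(0.12037975819743718))
trig 10 [[-85.0, -1.0, 169.0], [-81.0, 1.0, 172.0], [-78.0, 5.0, 177.0]]
dark 177 [[-120.0, -10.0, 118.0], [-106.0, 5.0, 161.0], [-74.0, 13.0, 177.0]]
```

View pics/c3.png

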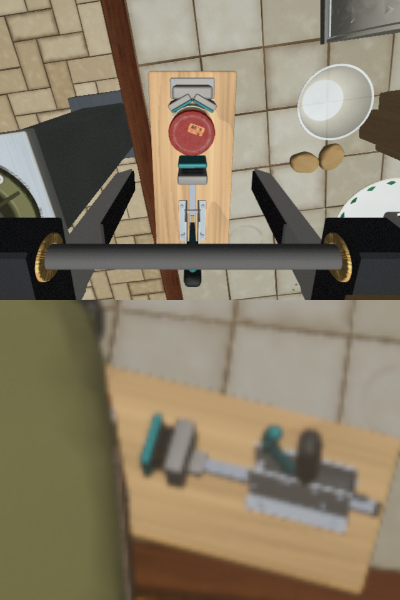

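carry_out(commands=[-1,-0.2,-2,0.5,0,0,-0.12,-1,-0.4,-4,0.5,0,0,-0.24,-1,-0.7,-6,0.5,0,0,-0.36,-1,-1.0,-8,0.5,0,0,-0.48,-1,-1.3,-10,0.5,0,0,-0.6,-1,-1.6,-12,0.5,0,0,-0.72,-1,-1.9,-14,0.5,0,0,-0.84,-1,-2.2,-16,0.5,0,0,-0.96,-1,-2.5,-18,0.5,0,0,-1.08,-1,-2.8,-19.9,0.5,0,0,-1.2,-1,-2.8,-19.9,0.5,0,0,-1.32,-1,-2.8,-19.9,0.5,0,0,-1.44])

```text
time_s: 8.75
ee_pos: [0.4363, -0.0593, 0.2716]
eef_rot: [-3.139, -0.011, -1.586]
force: [-0.4, -1.3, -0.5]
grip_width: 0.094
```

carry_out(commands=[-1,0,0,0,0,0,-0.1,-1,0,0,0,0,0,-0.14,-1,0,0,0,0,0,-0.14])

```text
time_s: 9.0
ee_pos: [0.4361, -0.0593, 0.2707]
eef_rot: [-3.14, -0.011, -1.728]
force: [-0.6, 0.3, -0.0]
grip_width: 0.0938
```

```bash
python3 - <<'E'
from h import *
o=ctrl.get_obs();print(o['time_s'],o['ee_pos'],o['eef_rot'],o['force'],o['grip_width'],o['qpos'])
p,d,W,i=shot('wrist')
u=np.array([.1374,.9905]);v=np.array([-.9905,.1374]);c=np.array([.4493,.0429])
L=np.stack([(W[...,:2]-c)@u,(W[...,:2]-c)@v,W[...,2]],-1)*1000
m=(d>0)&(abs(L[...,0]+90)<60)&(abs(L[...,1])<30)&(L[...,2]>125)&(L[...,2]<190)
hsv=cv2.cvtColor(p,cv2.COLOR_BGR2HSV); t=(hsv[...,0]>75)&(hsv[...,0]<100)&(hsv[...,1]>90)
for n,k in (('trig',m&t),('dark',m&~t)):
    if k.sum(): print(n,k.sum(),np.percentile(L[k],[2,50,98],axis=0).round(0).tolist())
cv2.imwrite('pics/w4.png',p)
E
```

```text
9.0 [ 0.4361 -0.0593  0.2707] [-3.1398 -0.0106 -1.728 ] [-0.6023  0.2831 -0.0428] 0.09375779226799207 [-0.212   0.0025  1.7108 -0.0106  1.4259  1.5174]
trig 504 [[-85.0, -8.0, 127.0], [-78.0, -3.0, 169.0], [-71.0, 5.0, 175.0]]
dark 974 [[-117.0, -12.0, 128.0], [-108.0, -5.0, 167.0], [-70.0, 11.0, 170.0]]
```

View pics/w4.png

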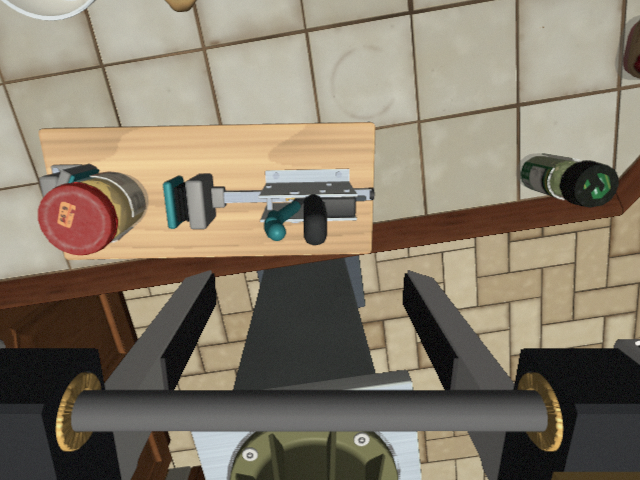

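carry_out(commands=[-1,-0.1,0,-4,0,0,0.019,-1,-0.1,0,-8,0,0,0.019,-1,-0.1,0,-11,0,0,0.019,-1,-0.1,0,-13.5,0,0,0.019,-1,-0.1,0,-14.4,0,0,0.019,-1,-0.1,0,-14.4,0,0,0.019,-1,-0.1,0,-14.4,0,0,0.019], force=16)

```text
time_s: 9.63
ee_pos: [0.4356, -0.0593, 0.1277]
eef_rot: [-3.139, -0.011, -1.705]
force: [0.3, -0.4, 0.4]
grip_width: 0.0942
```

carry_out(commands=[1,0,0,0,0,0,0,1,0,0,0,0,0,0,1,0,0,0,0,0,0,1,0,0,0,0,0,0,1,0,0,0,0,0,0,1,0,0,0,0,0,0,1,0,0,0,0,0,0,1,0,0,0,0,0,0,1,0,0,0,0,0,0,1,0,0,0,0,0,0])

```text
time_s: 10.47
ee_pos: [0.4363, -0.0572, 0.1283]
eef_rot: [-3.138, -0.006, -1.705]
force: [1.7, 14.7, 6.2]
grip_width: 0.0336
```

```bash
cat >> h.py <<'E'
def jaw(cam,name):
    u=np.array([.1374,.9905]);v=np.array([-.9905,.1374]);c=np.array([.4493,.0429])
    p,d,W,i=shot(cam); L=np.stack([(W[...,:2]-c)@u,(W[...,:2]-c)@v,W[...,2]],-1)*1000
    hsv=cv2.cvtColor(p,cv2.COLOR_BGR2HSV); t=(hsv[...,0]>75)&(hsv[...,0]<100)&(hsv[...,1]>90)
    m=(d>0)&(L[...,0]>-45)&(L[...,0]<85)&(abs(L[...,1])<27)&(L[...,2]>60)&(L[...,2]<82)
    for n,k in (('pad',m&t),('block',m&~t)):
        if k.sum(): print(cam,n,k.sum(),np.percentile(L[k],[3,50,97],axis=0).round(1)[:,0])
    cv2.imwrite(f'pics/{name}_{cam}.png',p); return p
E
python3 - <<'E'
from h import *
o=ctrl.get_obs();print(o['time_s'],o['ee_pos'],o['force'],o['moment'],o['grip_width'])
for c in ('wrist','top','side'): jaw(c,'s1')
E
```

```text
10.4667 [ 0.4363 -0.0572  0.1283] [ 1.733  14.6704  6.1531] [ 3.2709 -0.4267 -0.0542] 0.03362773049100372
wrist pad 1296 [38.7 41.  46.1]
wrist block 5487 [ 9.2 31.  79.4]
top pad 9 [39.4 41.  42.8]
top block 43 [37.7 66.3 78.8]
side pad 50 [36.9 40.2 43.9]
side block 249 [ 7.5 24.1 76.8]
```

carry_out(commands=[-0.3,0,0,0,0,0,0,-0.3,0,0,0,0,0,0,-0.3,0,0,0,0,0,0,-0.3,0,0,0,0,0,0,-0.3,0,0,0,0,0,0,1,0,0,0,0,0,0,1,0,0,0,0,0,0,1,0,0,0,0,0,0,1,0,0,0,0,0,0,1,0,0,0,0,0,0,1,0,0,0,0,0,0,1,0,0,0,0,0,0])

```text
time_s: 11.62
ee_pos: [0.4367, -0.0572, 0.1288]
eef_rot: [-3.137, -0.006, -1.705]
force: [1.2, 4.5, 6.6]
grip_width: 0.0339
```

```bash
python3 - <<'E'
from h import *
o=ctrl.get_obs();print(o['time_s'],o['ee_pos'],o['force'],o['moment'],o['grip_width'])
for c in ('wrist','side'): p=jaw(c,'s2')
a=cv2.imread('pics/s2_wrist.png')
cv2.imwrite('pics/c5.png',np.vstack([cv2.resize(a,(480,360)),cv2.resize(p[200:300,180:380],(480,240))]))
E
```

```text
11.6167 [ 0.4367 -0.0572  0.1288] [1.2495 4.5019 6.6412] [ 1.2756 -0.0384 -0.0661] 0.03391905686285742
wrist pad 1317 [43.8 46.  51.5]
wrist block 5475 [14.3 35.9 79.5]
side pad 50 [42.5 44.6 48.3]
side block 264 [12.6 31.6 80.9]
```

View pics/c5.png

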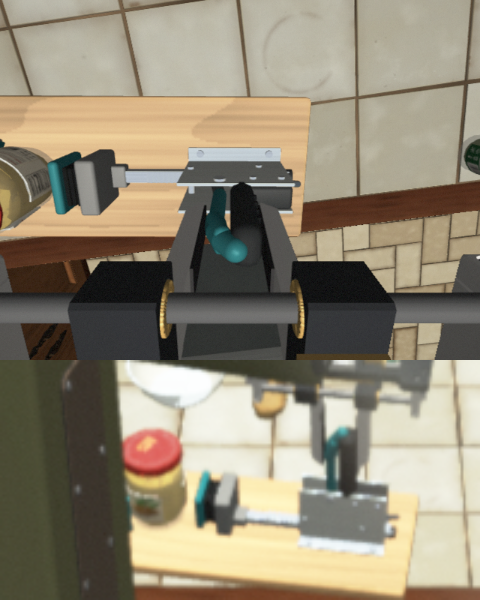

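carry_out(commands=[-0.6,0,0,0,0,0,0,-0.6,0,0,0,0,0,0,-0.6,0,0,0,0,0,0,-0.6,0,0,0,0,0,0,-0.6,0,0,0,0,0,0,-0.6,0,0,0,0,0,0])

```text
time_s: 12.22
ee_pos: [0.4367, -0.0574, 0.1288]
eef_rot: [-3.137, -0.006, -1.705]
force: [0.5, -0.4, -0.6]
grip_width: 0.0707
```

```bash
python3 - <<'E'
from h import *
jaw('wrist','r3')
E
```

```text
wrist pad 1318 [43.8 46.  51.4]
wrist block 5460 [14.3 36.  79.4]
```

carry_out(commands=[1,0,0,0,0,0,0,1,0,0,0,0,0,0,1,0,0,0,0,0,0,1,0,0,0,0,0,0,1,0,0,0,0,0,0,1,0,0,0,0,0,0,1,0,0,0,0,0,0,1,0,0,0,0,0,0,1,0,0,0,0,0,0])

```text
time_s: 13.02
ee_pos: [0.4372, -0.0572, 0.1295]
eef_rot: [-3.135, -0.006, -1.706]
force: [0.2, 1.8, 5.7]
grip_width: 0.0338
```

```bash
python3 - <<'E'
from h import *
jaw('wrist','s3');o=ctrl.get_obs();print(o['ee_pos'],o['force'])
E
```

```text
wrist pad 1350 [53.8 55.9 61.3]
wrist block 5270 [24.2 43.4 79.5]
[ 0.4372 -0.0572  0.1295] [-0.2169  2.9543  5.9226]
```

carry_out(commands=[-0.6,0,0,0,0,0,0,-0.6,0,0,0,0,0,0,-0.6,0,0,-0.2,0,0,0,-0.6,0,0,-0.2,0,0,0,-0.6,0,0,-0.2,0,0,0,1,0,0,-0.2,0,0,0,1,0,0,-0.2,0,0,0,1,0,0,-0.2,0,0,0,1,0,0,-0.2,0,0,0,1,0,0,-0.2,0,0,0,1,0,0,-0.2,0,0,0,1,0,0,-0.2,0,0,0])

```text
time_s: 14.07
ee_pos: [0.4377, -0.0573, 0.1282]
eef_rot: [-3.133, -0.006, -1.706]
force: [-0.9, 0.5, 6.7]
grip_width: 0.0339
```

```bash
python3 - <<'E'
from h import *
p=jaw('wrist','s4');o=ctrl.get_obs();print(o['ee_pos'],o['force'],o['grip_width'])
p2,d,W,i=shot('top'); print(jarfit(p2,W,(.4625,.142),(.1,.14)))
cv2.imwrite('pics/c6.png',cv2.resize(p[120:320,0:280],None,fx=2.8,fy=2.8,interpolation=cv2.INTER_CUBIC))
E
```

```text
wrist pad 1367 [60.9 63.1 68.4]
wrist block 4718 [33.5 46.7 81.2]
[ 0.4377 -0.0573  0.1282] [0.1143 2.5204 6.9514] 0.03366167230732012
(np.int64(391), (0.4616177976131439, 0.14018669724464417), 0.032018259167671204, np.float64(0.12183453281291443))
```

View pics/c6.png

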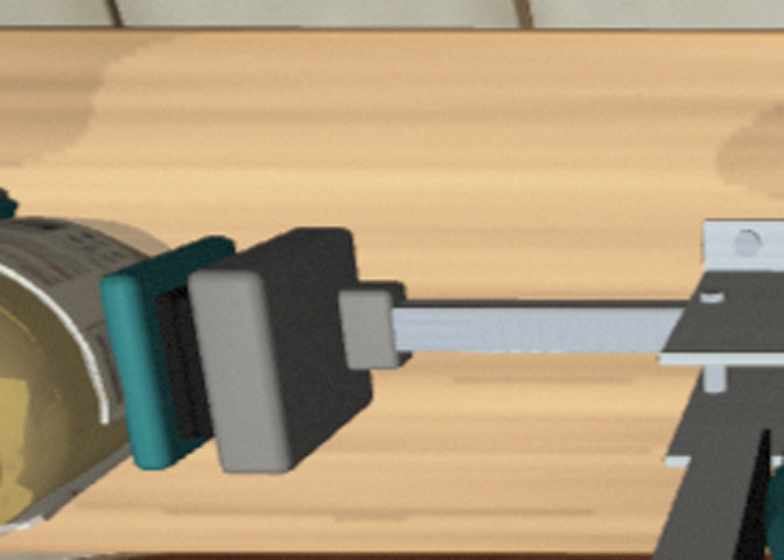

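carry_out(commands=[-0.6,0,0,0,0,0,0,-0.6,0,0,0,0,0,0,-0.6,0,0,0,0,0,0,-0.6,0,0,0,0,0,0,-0.6,0,0,0,0,0,0], force=11)

```text
time_s: 14.58
ee_pos: [0.4377, -0.0574, 0.1281]
eef_rot: [-3.134, -0.006, -1.706]
force: [0.3, 1.2, -1.1]
grip_width: 0.0637
```

```bash
python3 - <<'E'
from h import *
p=jaw('wrist','r5');o=ctrl.get_obs();print(o['ee_pos'],o['force'],o['grip_width'])
E
```

```text
wrist pad 1369 [60.3 62.4 67.8]
wrist block 4894 [30.8 44.8 80.9]
[ 0.4377 -0.0575  0.1282] [0.0291 0.3667 0.2449] 0.06764274702815871
```

carry_out(commands=[1,0,0,0,0,0,0,1,0,0,0,0,0,0,1,0,0,0,0,0,0,1,0,0,0,0,0,0,1,0,0,0,0,0,0,1,0,0,0,0,0,0,1,0,0,0,0,0,0,1,0,0,0,0,0,0], force=11)

```text
time_s: 15.3
ee_pos: [0.4385, -0.0562, 0.1292]
eef_rot: [-3.131, -0.003, -1.706]
force: [0.6, 14.7, 9.9]
grip_width: 0.0361
```

```bash
python3 - <<'E'
from h import *
p=jaw('wrist','s5');o=ctrl.get_obs();print(o['ee_pos'],o['force'],o['grip_width'])
E
```

```text
wrist pad 1335 [61.5 63.5 68.8]
wrist block 4463 [36.2 48.4 81.7]
[ 0.4385 -0.0562  0.1292] [ 0.7669 14.107  10.639 ] 0.035934740881754856
```

carry_out(commands=[1,0,0,0,0,0,0,1,0,0,0,0,0,0,1,0,0,0,0,0,0,1,0,0,0,0,0,0,1,0,0,0,0,0,0,1,0,0,0,0,0,0], force=16)

```text
time_s: 15.85
ee_pos: [0.4385, -0.0562, 0.1292]
eef_rot: [-3.132, -0.003, -1.706]
force: [0.3, 4.2, 2.4]
grip_width: 0.0359
```

```bash
python3 - <<'E'
from h import *
p=jaw('wrist','s6');o=ctrl.get_obs();print(o['time_s'],o['ee_pos'],o['force'],o['grip_width'])
p2,d,W,i=shot('top'); print(jarfit(p2,W,(.4625,.142),(.1,.14)))
print(ctrl.get_obs()['ee_pos'],ctrl.get_obs()['force'])
jaw('wrist','s6b')
a=cv2.resize(p[120:320,0:280],(560,400)); b=cv2.resize(p2[190:270,200:350],(560,200))
cv2.imwrite('pics/c7.png',np.vstack([a,b]))
E
```

```text
wrist pad 1337 [61.7 63.6 68.8]
wrist block 4466 [36.2 48.3 81.5]
15.9 [ 0.4385 -0.0562  0.1292] [-1.1329  4.0864  2.9199] 0.03612586072664478
(np.int64(393), (0.4608670473098755, 0.14101417362689972), 0.032195039093494415, np.float64(0.12165237788417273))
[ 0.4385 -0.0562  0.1292] [-0.726   3.1758  2.6498]
wrist pad 1337 [61.5 63.6 68.9]
wrist block 4465 [36.2 48.4 81.5]
```

View pics/c7.png

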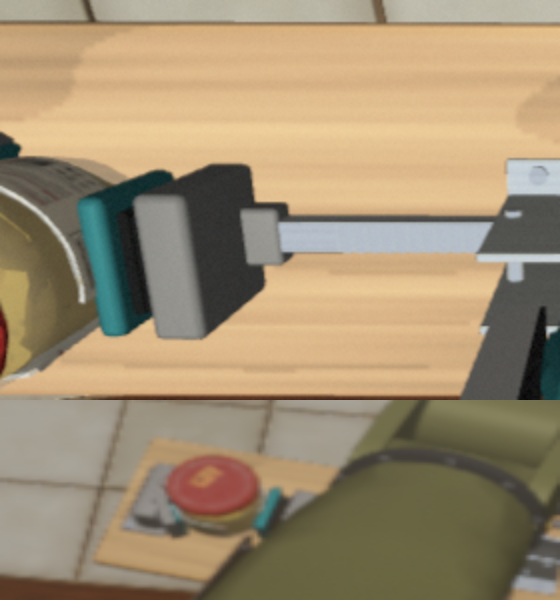

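carry_out(commands=[1,0,0,0,0,0,0,1,0,0,0,0,0,0,1,0,0,0,0,0,0,1,0,0,0,0,0,0,1,0,0,0,0,0,0,1,0,0,0,0,0,0], force=19)

```text
time_s: 16.5
ee_pos: [0.4385, -0.0563, 0.1292]
eef_rot: [-3.131, -0.003, -1.706]
force: [-1.7, -2.2, 1.6]
grip_width: 0.0353
```

```bash
python3 - <<'E'
from h import *
o=ctrl.get_obs();print(o['time_s'],o['ee_pos'],o['force'],o['grip_width'])
jaw('wrist','s7')
E
```

```text
16.5 [ 0.4385 -0.0563  0.1292] [-1.6815 -2.215   1.595 ] 0.0353137047521171
wrist pad 1337 [61.5 63.6 68.8]
wrist block 4433 [36.5 48.5 81.8]
```

```bash
python3 -c "
from h import *
print(ticket.hand_in())"
```

```text
the job is handed in; nothing more can be done
None
```

The red-lidded jar is standing upright in the V stop, pinched there by the jaw, and I handed the job in at about 16.5 s with the trigger still held in. I gripped the jar by its lid, set it on the board, pushed it lightly into the V (about 6 N of contact) and let go. Then I pumped the trigger with the fingers around the trigger and pistol grip. Four full squeezes closed the gap, and a fifth, partial one is being held.

**Last checks**
- **Pad:** it is squeezed about 4.5 mm of its 10 mm, judged from how much the gap between jaw block and pad shrank in the wrist camera. That is slightly under half-way and good to about 0.5 mm.
- **Trigger:** the final grip is 19 N, with 35.3 mm between the fingers against 33.5 mm fully squeezed. I used 19 N rather than the 16 N you quoted because the pad stayed at about 4.2 mm at 16 N.
- **Wrist force:** about 3 N in the last reading, and the arm was steady.
- **Jar position:** the lid centre was within about 3 mm of the seat point.

**Disagreements**
- The second squeeze moved the jaw only about 5 mm.
- After the fourth squeeze the jaw slipped back about 2.5 mm on release. The held squeeze made that up.

The jam and spice jars were never approached closely, and I did not measure them again at the end.

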